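Make up the field kit and the oven kit in a grain laboratory

TASK

Make up two grain-testing kits, one thing to a bay, each standing upright and flat on the bay's floor. The long three-bay tray is the field kit: the square magnifier goes in its middle bay, and the tall bottle and the small tin in its end bays, either way round; the short two-bay tray is the oven kit: the wide tin in one bay and the short jar in the other, either way round. Leave the spray can, the drink can and the tape roll where they are.

Things in the scene. Friction and masses are not known exactly. Their poses are not given: they have to be found in the camera images.
- long_tray: White plastic tray with grey bay floors, 122 x 262 x 14 mm, open above, three equal bays in a row. Fixed to the bench. Walls and dividers 4 mm thick, tops 14 mm above the bench; bay floors 4 mm above it. Origin: centre of the underside, on the bench; x across the tray, y along the row of bays, z up. Each bay is 114 mm (x) by 82 mm (y) inside; bay centres at y = -86, 0 and +86 mm, x = 0.
- short_tray: White plastic tray with grey bay floors, 122 x 176 x 14 mm, open above, two equal bays side by side. Fixed to the bench. Walls and dividers 4 mm thick, tops 14 mm above the bench; bay floors 4 mm above it. Origin: centre of the underside, on the bench; x across the tray, y along the row of bays, z up. Each bay is 114 mm (x) by 82 mm (y) inside; bay centres at y = -43 and +43 mm, x = 0.
- wide_tin: Wide, flat, closed round aluminium moisture tin, 60 mm in diameter, 25 mm high, 90 g. Loose, lying flat on the bench. Origin at the centre of its underside, z up along its axis.
- small_tin: Small, flat, closed round aluminium moisture tin, 40 mm in diameter, 20 mm high, 40 g. Loose, lying flat on the bench. Origin at the centre of its underside, z up along its axis.
- tall_bottle: Tall, slim white plastic sample bottle with a white cap, closed, body 40 mm in diameter up to 59 mm above the underside, narrowing above that to a neck 16 mm in diameter at 77 mm under a 20 mm cap, 95 mm high overall, 80 to 155 g. Loose, standing upright on the bench. Origin at the centre of its underside, z up along its axis.
- short_jar: Short, stout amber glass jar with a white lid, closed, 54 mm in diameter over both body and lid (the top 16 mm), 50 mm high, 100 to 200 g. Loose, standing upright on the bench. Origin at the centre of its underside, z up along its axis.
- magnifier: Square black box magnifier, 46 x 46 mm, 30 mm high, with a round lens in its top, 60 g. Loose, standing on the bench, lens up. Origin at the centre of its underside; x and y square to its side faces, z up.
- spray_can: Bystander: white and red air-duster spray can with a white nozzle cap, 66 mm in diameter, 195 mm high, loose, upright; not to be disturbed. Origin at the centre of its underside, z up along its axis.
- drink_can: Bystander: dark steel drink can, 52 mm in diameter, 104 mm high, loose, upright; not to be disturbed. Origin at the centre of its underside, z up along its axis.
- tape_roll: Bystander: green roll of tape lying flat, 96 mm outside and 76 mm inside diameter, 24 mm high, loose; not to be disturbed. Origin at the centre of its underside, z up along its axis.
Mind the look-alikes: they are no part of the job. There is more than one size of the short_jar; the job needs the largest. Leave any green look-alike of the tall_bottle alone.

How it is judged (in metres and radians):
At the end, for the whole second after the job is handed in: Magnifier in the long tray's middle bay, tall bottle and small tin in its end bays, wide tin and short jar in one bay each of the short tray: centres within 26 mm of the bay's centre along the tray, 40 mm across, underside below 8 mm, upright to 0.1 rad, released, at rest (0.02 m/s, 0.2 rad/s) (x of magnifier in the frame of long_tray between -0.04 and 0.04 m and y of magnifier in the frame of long_tray between -0.026 and 0.026 m and z of magnifier in the frame of long_tray between 0 and 0.008 m and (((x of tall_bottle in the frame of long_tray between -0.04 and 0.04 m and y of tall_bottle in the frame of long_tray between 0.06 and 0.112 m and z of tall_bottle in the frame of long_tray between 0 and 0.008 m) and (x of small_tin in the frame of long_tray between -0.04 and 0.04 m and y of small_tin in the frame of long_tray between -0.112 and -0.06 m and z of small_tin in the frame of long_tray between 0 and 0.008 m)) or ((x of tall_bottle in the frame of long_tray between -0.04 and 0.04 m and y of tall_bottle in the frame of long_tray between -0.112 and -0.06 m and z of tall_bottle in the frame of long_tray between 0 and 0.008 m) and (x of small_tin in the frame of long_tray between -0.04 and 0.04 m and y of small_tin in the frame of long_tray between 0.06 and 0.112 m and z of small_tin in the frame of long_tray between 0 and 0.008 m))) and (((x of wide_tin in the frame of short_tray between -0.04 and 0.04 m and y of wide_tin in the frame of short_tray between 0.017 and 0.069 m and z of wide_tin in the frame of short_tray between 0 and 0.008 m) and (x of short_jar in the frame of short_tray between -0.04 and 0.04 m and y of short_jar in the frame of short_tray between -0.069 and -0.017 m and z of short_jar in the frame of short_tray between 0 and 0.008 m)) or ((x of wide_tin in the frame of short_tray between -0.04 and 0.04 m and y of wide_tin in the frame of short_tray between -0.069 and -0.017 m and z of wide_tin in the frame of short_tray between 0 and 0.008 m) and (x of short_jar in the frame of short_tray between -0.04 and 0.04 m and y of short_jar in the frame of short_tray between 0.017 and 0.069 m and z of short_jar in the frame of short_tray between 0 and 0.008 m))) and angle between each of wide_tin, small_tin, tall_bottle, short_jar, magnifier's own z axis and vertical below 0.1 rad and linear speed of each of wide_tin, small_tin, tall_bottle, short_jar, magnifier below 0.02 m/s and angular speed of each of wide_tin, small_tin, tall_bottle, short_jar, magnifier below 0.2 rad/s); the robot touches nothing.
It fails at once if the spray can is moved by more than 20 mm or tipped by more than 0.3 rad (distance of spray_can from where it was at the start of the episode above 0.02 m or angle between spray_can's own z axis and vertical above 0.3 rad).
It fails at once if the drink can is moved by more than 20 mm or tipped by more than 0.3 rad (distance of drink_can from where it was at the start of the episode above 0.02 m or angle between drink_can's own z axis and vertical above 0.3 rad).
It fails at once if the tape roll is moved by more than 20 mm or tipped by more than 0.3 rad (distance of tape_roll from where it was at the start of the episode above 0.02 m or angle between tape_roll's own z axis and vertical above 0.3 rad).
It also fails if it takes over 122 s, if anything falls off the work surface, if the arm or the gripper's body presses on something with over 40 N, if the wrist force passes 120 N, or if a joint passes its speed limit or range.

ROBOT

A 6-joint arm with a two-finger parallel gripper is mounted at the origin on the work surface. World frame = base frame: x ahead of the robot, y to its left, z up, the work surface at z = 0. Lengths are in mm, angles in rad, forces in N, time in s.
With the tool pointing down it reaches from about 275 to 725 mm from the base axis. Payload 15.9 kg.
Tool frame: the origin (TCP) lies on the centre line of the jaws, within the pads' length; the fingertips stand 11 mm ahead of it and the grasp point (between the pads) lies 8 mm behind it; z points along the fingers, y is the line along which they close (so a half turn about z gives the same grasp; the last joint's range is limited). The gripper opens to 85 mm and grips with 20 to 120 N. Pads are 22 mm wide; open, the fingers measure 114 mm over their backs; the gripper's body (76 mm by 85 mm) begins 54 mm behind the grasp point. The pads swing forward as they close: fully open they stand 13 mm farther back than shut.
Start: joints at [1.265, 0.213, -0.034, 1.323, 0, 1.571], TCP at [150.522, 476.79, 242.306] pointing down, gripper open.
Joint ranges: [-2.98, 2.98], [-0.74, 1.72], [-1.14, 1.35], [-2.1, 2.04], [-1.57, 1.44], [-3.14, 3.14]. Speed limits (rad/s): [1.89, 1.89, 2.39, 2.57, 3.14, 3.14].

INTERFACE

Orientations are given as a rotation vector (axis times angle).
In Python, from rig import env, imaging, ticket gives the robot as it stands.
- The arm moves only by the tool send_rows, never from a script. Its argument "rows" is one flat list of numbers, 4 for each row, row after row: the shift along the tool's x, y, z in m, then the turn about the tool's z in rad. In form: [tx, ty, tz, turn, tx, ty, tz, turn, ...]. A call has 1 to 20 rows; each row shifts and turns the commanded pose from where the row before left it, along the tool's axes as they then stand; what a row does not reach is not made up. A row lasts 1/12 s, in which the tool goes at most 41.7 mm and 7.16 degrees, less where a joint would pass 70% of its speed; a pose out of reach is approached as far as the arm can. A call with a gripper value outside its range is refused whole. "gripper" is the opening in per cent of the stroke, from 0 (shut) to 100 (fully open), set as the call begins (left out, the last holds). The fingers move at their own pace and stop on an object; the grip force is fixed at half the most. Time passes only in rows, so rows that do not move let the fingers close. It gives the time, the measured TCP pose, the force, the opening and the grip force at its end, in the units of the state.
- env.state(): the state, without advancing time (a new reading comes with each control period).
- imaging.read_camera(name): name is "side" or "top"; returns a dict with "frame" (384x512x3 uint8, red, green, blue), "depth" (384x512 float32, mm along the optical axis (not along the pixel's ray), 0 where there is no reading), "mtx" (3x3 intrinsics, pixels), "rvec" (rotation vector, rad) and "tvec" (3), from world to camera coordinates, as OpenCV has them. Camera axes: x right, y down, z forward; pixel columns grow to the right and rows downward; lengths in mm; the calibration is good to about 2 mm. A picture is of the moment at which its call begins.
- ticket.close_job(): hands the job in; it is judged then, once.
The state is a dict: "time": time; "q": joint angles; "joint_vel": joint speeds; "joint_efforts": joint torques, N m; "ee_pos": TCP position; "orientation": TCP orientation; "ft_force": force on the tool from outside, world axes, zero at the start; "torque": the same for the moment, N m; "grip_width": finger opening in mm; "gripper_force": force on a finger pad.
Only numpy, scipy, OpenCV 4.12 (cv2) and the standard library are available. Lean on these libraries where they do the work, as an engineer would, in place of code of your own. Each camera call takes 0.05 s, during which the arm holds its last target. There are 200 camera calls.

## Working session

There is one attempt and no reset: what is moved stays moved. The work goes in short steps, Python scripts to look and compute and a tool call to move; the robot and the scene stay as the last step left them, time stands still between calls to the robot, and variables do not carry over. Pictures are saved under pics/ and viewed, at most 14 in all, crops included, and the job is handed in when it is done.

Besides the shell and the picture viewer there is one more tool, called after ">>>" as name(argument=value, ...) on one line, values as JSON. send_rows: Moves the arm, as the interface text tells. Its arguments: {"type":"object","properties":{"rows":{"type":"array","items":{"type":"number"}},"gripper":{"type":"number"}},"required":["rows"]}

```bash
mkdir -p pics
cat > h.py <<'E'
import numpy as np, cv2
from rig import env, imaging, ticket
def cam(n):
    c=imaging.read_camera(n); c['R']=cv2.Rodrigues(np.array(c['rvec'],float))[0]; c['t']=np.array(c['tvec'],float).reshape(3); return c
def world(c):
    h,w=c['depth'].shape; u,v=np.meshgrid(np.arange(w),np.arange(h)); K=np.array(c['mtx'])
    d=c['depth']; P=np.stack([(u-K[0,2])/K[0,0]*d,(v-K[1,2])/K[1,1]*d,d],-1)
    W=(P-c['t'])@c['R']; W[d==0]=np.nan; return W
def ray(c,u,v,z):
    K=np.array(c['mtx']); d=c['R'].T@np.linalg.solve(K,[u,v,1]); o=-c['R'].T@c['t']
    return o+d*(z-o[2])/d[2]
E
python3 - <<'E'
from h import *
for n in ('top','side'):
    c=cam(n); np.savez(f'{n}0.npz',**c)
    cv2.imwrite(f'pics/{n}0.png',cv2.resize(c['frame'][:,:,::-1],(800,600),interpolation=cv2.INTER_CUBIC))
    print(n,-c['R'].T@c['t'],c['R'][2])
print(env.state())
E
```

```text
top [ 342.72696567  -17.82715291 1319.16753671] [ 0.13262168 -0.00820558 -0.99113276]
side [ -23.76996636 -906.21745268  904.76285707] [ 0.39010634  0.65982326 -0.64222294]
{'time': 0.1, 'q': array([ 1.26503785e+00,  2.13311279e-01, -3.49742754e-02,  1.32348556e+00,
        1.68667044e-05,  1.57080725e+00]), 'joint_vel': array([-0.00029205, -0.00308465,  0.00179535, -0.00115897, -0.00142588,
        0.00045837]), 'joint_efforts': array([-1.03395927e-03, -6.87247038e+01,  4.87805700e+01,  1.21937518e-02,
       -9.50903041e-05, -4.09152094e-06]), 'ee_pos': array([150.41840575, 476.54179779, 241.87223218]), 'orientation': array([-4.78407383e-01, -3.10478520e+00,  1.50921472e-03]), 'ft_force': array([0.57726233, 0.08952259, 0.37777307]), 'torque': array([-0.06678249, -0.04530857, -0.02865072]), 'gripper_force': 0.0, 'grip_width': 85.41217311943065}
```

View pics/top0.png

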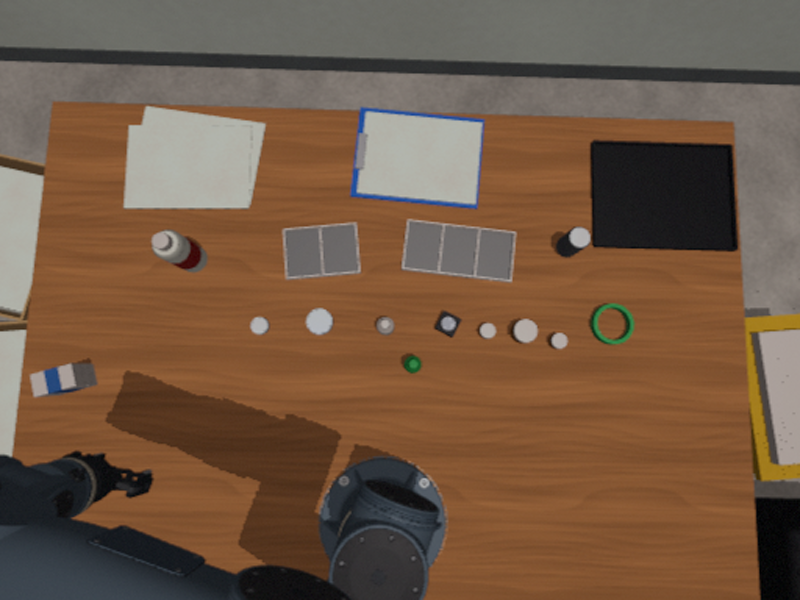

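View pics/side0.png

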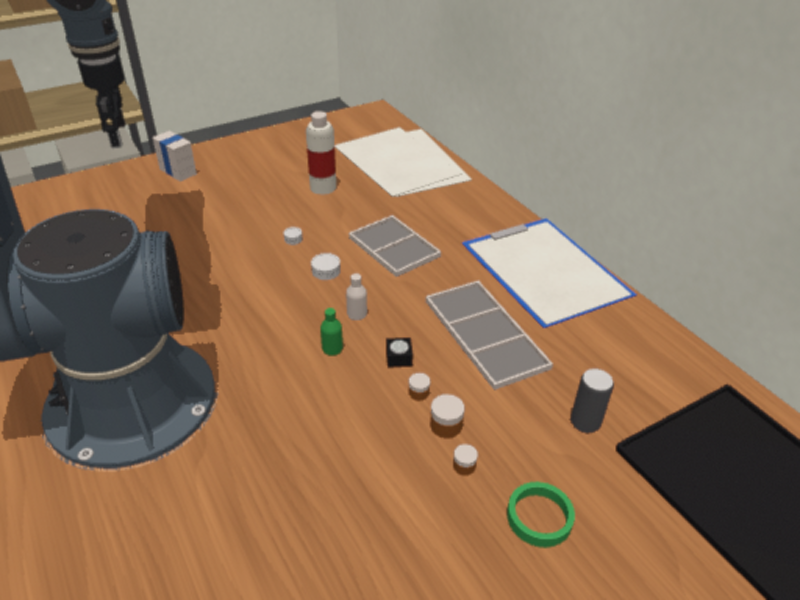

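The top view shows, left to right:
- small tin (259,325)
- wide tin (319,321)
- white bottle (385,325); its green look-alike is at (412,364)
- magnifier (448,323)
- three amber jars with white lids at (488,330), (525,331) and (559,341); the one at (525,331) is the largest
- short tray (321,251) and long tray (459,250)
- bystanders: spray can (180,250), drink can (574,242), tape roll (612,324)

The two tins could be confused with each other or with the jar lids. I'll measure sizes and heights, and check with a crop.

Run:
```python
from h import *
c=dict(np.load('top0.npz')); W=world(c); f=c['frame']
print('bench z',np.nanmedian(W[230:250,130:250,2]), np.nanstd(W[245:250,200:230,2]))
m=((W[...,2]>11)&(W[...,2]<230)).astype(np.uint8); m[260:]=0; m[:120]=0
n,l,s,ce=cv2.connectedComponentsWithStats(m)
for i in range(1,n):
    if s[i,4]<12: continue
    p=W[l==i]; zt=np.nanpercentile(p[:,2],90); t=p[p[:,2]>zt-5]
    (x,y),(w,h),a=cv2.minAreaRect(t[:,:2].astype(np.float32))
    print(ce[i].round(1)/.64,s[i,4],'ztop %.0f'%zt,'rect %.0f %.0f  %.0fx%.0f a%.1f'%(x,y,w,h,a),'mean',t.mean(0).round(0))
# trays: grey floor mask bays
g=f.astype(int); hsv=cv2.cvtColor(f,cv2.COLOR_RGB2HSV)
m=((hsv[...,1]<40)&(hsv[...,2]>70)).astype(np.uint8); m[:138]=0; m[182:]=0; m[:,:170]=0;m[:,340:]=0
n,l,s,ce=cv2.connectedComponentsWithStats(m)
for i in range(1,n):
    if s[i,4]<300: continue
    v,u=np.nonzero(l==i); P=np.array([ray(c,a,b,10)[:2] for a,b in zip(u,v)],np.float32)
    print('tray',cv2.minAreaRect(P),P.mean(0))
    print(cv2.boxPoints(cv2.minAreaRect(P)).round())
cv2.imwrite('pics/crop.png',cv2.resize(f[170:250,140:380,::-1],(800,267),interpolation=cv2.INTER_CUBIC))
```

```text
bench z 0.4951160844396223 2.3733259629256653
[594.53125 207.34375] 51 ztop 18 rect 740 -488  6x104 a89.6 mean [ 741. -489.   16.]
[729.53125 227.1875 ] 111 ztop 17 rect 712 -820  74x175 a61.5 mean [ 699. -813.   15.]
[417.5   220.625] 20 ztop 18 rect 698 -61  46x4 a84.7 mean [698. -61.  15.]
[350.46875 230.625  ] 40 ztop 19 rect 669 94  84x44 a47.7 mean [670.  99.  17.]
[405.3125  244.84375] 30 ztop 17 rect 635 -34  4x103 a84.9 mean [638. -34.  15.]
[437.8125  222.96875] 13 ztop 17 rect 694 -112  41x4 a87.2 mean [ 694. -111.   14.]
[288.125 242.5  ] 45 ztop 18 rect 630 247  38x104 a74.0 mean [635. 245.  16.]
[320.78125 225.625  ] 13 ztop 17 rect 677 166  7x30 a0.4 mean [679. 169.  14.]
[477.5   229.375] 24 ztop 17 rect 682 -207  35x27 a40.1 mean [ 681. -206.   14.]
[573.4375 240.9375] 287 ztop 107 rect 647 -421  46x47 a90.0 mean [ 648. -421.  105.]
[178.75   249.6875] 618 ztop 194 rect 593 469  33x33 a10.8 mean [593. 468. 195.]
[497.1875  229.53125] 17 ztop 19 rect 681 -252  46x4 a85.8 mean [ 681. -254.   17.]
[633.28125 244.375  ] 109 ztop 17 rect 654 -589  212x29 a83.1 mean [ 655.
[... 990 characters left out ...]
]
[487.65625 330.15625] 85 ztop 37 rect 439 -230  29x33 a2.2 mean [ 440. -230.   35.]
[558.28125 339.84375] 95 ztop 36 rect 421 -394  32x33 a57.0 mean [ 421. -395.   35.]
[412.65625 363.28125] 102 ztop 96 rect 357 -57  17x17 a2.0 mean [358. -58.  95.]
[ 62.1875 378.75  ] 655 ztop 93 rect 302 719  51x93 a17.1 mean [302. 720.  92.]
tray ((630.1434936523438, -160.21063232421875), (260.306640625, 123.06163024902344), 84.91547393798828) [ 629.6298  -160.77318]
[[ 557. -284.]
 [ 680. -295.]
 [ 703.  -36.]
 [ 580.  -25.]]
tray ((620.216064453125, 165.9954833984375), (122.81446838378906, 173.79013061523438), 6.5898237228393555) [619.7709 166.4578]
[[549. 245.]
 [569.  73.]
 [691.  87.]
 [671. 259.]]
```

View pics/crop.png

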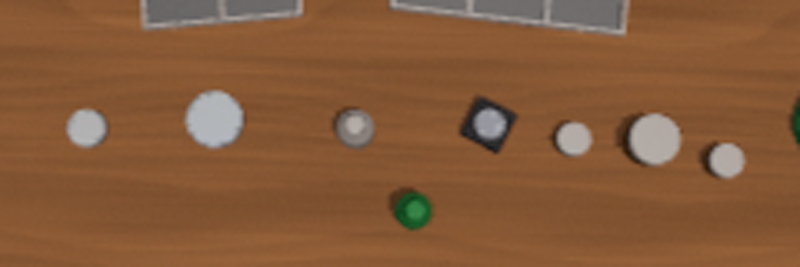

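The crop confirms it. At crop pixels, the small tin is at (85,128), the wide tin at (214,118), the magnifier at (488,123), rotated about 26°, and the largest jar at (654,139). First I turn the jaws so they close along world x.

>>> send_rows(rows=[0,0,0,0.115,0,0,0,0.115,0,0,0,0.115,0,0,0,0.115,0,0,0,0.115,0,0,0,0.115,0,0,0,0.115,0,0,0,0.115,0,0,0,0.115,0,0,0,0.115,0,0,0,0.115,0,0,0,0], gripper=100)

```text
time: 1.1
ee_pos: [150.5, 476.6, 242.0]
orientation: [2.228, 2.215, -0.001]
ft_force: [0.5, -0.9, 0.3]
grip_width: 85.5
gripper_force: 0.0
```

>>> send_rows(rows=[-0.0147,0.0239,0.005,0,-0.0147,0.0239,0.005,0,-0.0147,0.0239,0.005,0,-0.0147,0.0239,0.005,0,-0.0147,0.0239,0.005,0,-0.0147,0.0239,0.005,0,-0.0147,0.0239,0.005,0,-0.0147,0.0239,0.005,0,-0.0147,0.0239,0.005,0,-0.0147,0.0239,0.005,0,-0.0147,0.0239,0.005,0,-0.0147,0.0239,0.005,0,0,0,0,0,0,0,0,0], gripper=75)

```text
time: 2.27
ee_pos: [437.9, 299.5, 181.7]
orientation: [-2.22, -2.223, 0.002]
ft_force: [-1.2, -0.2, 0.1]
grip_width: 64.3
gripper_force: 0.0
```

>>> send_rows(rows=[0,0,0.025,0,0,0,0.025,0,0,0,0.025,0,0,0,0.025,0,0,0,0.02,0,0,0,0.012,0,0,0,0,0])

```text
time: 2.85
ee_pos: [435.1, 300.1, 48.1]
orientation: [-2.217, -2.225, 0.006]
ft_force: [-1.1, 1.1, 0.4]
grip_width: 63.9
gripper_force: 0.0
```

Run:
```python
from h import *
c=cam('side'); W=world(c); e=env.state()['ee_pos']; print(e)
cv2.imwrite('pics/s1.png',cv2.resize(c['frame'][110:210,120:250,::-1],(780,600),interpolation=cv2.INTER_CUBIC))
for x in range(380,500,8):
    p=W[(abs(W[...,0]-x)<4)&(abs(W[...,1]-e[1])<28)&(W[...,2]<120)&(W[...,2]>5)]
    if len(p): print(x,len(p),p[:,2].min().round(),p[:,2].max().round(),p[:,1].mean().round())
```

```text
[435.91409846 300.49841354  49.66027718]
380 15 8.0 119.0 290.0
388 27 57.0 100.0 296.0
396 50 51.0 117.0 295.0
404 39 6.0 120.0 295.0
412 16 6.0 119.0 296.0
420 24 5.0 115.0 294.0
428 29 9.0 120.0 293.0
436 27 5.0 120.0 291.0
444 21 11.0 117.0 293.0
452 13 6.0 119.0 295.0
460 9 6.0 118.0 285.0
468 51 5.0 114.0 296.0
476 22 5.0 102.0 291.0
484 22 6.0 113.0 298.0
492 31 93.0 120.0 298.0
```

View pics/s1.png

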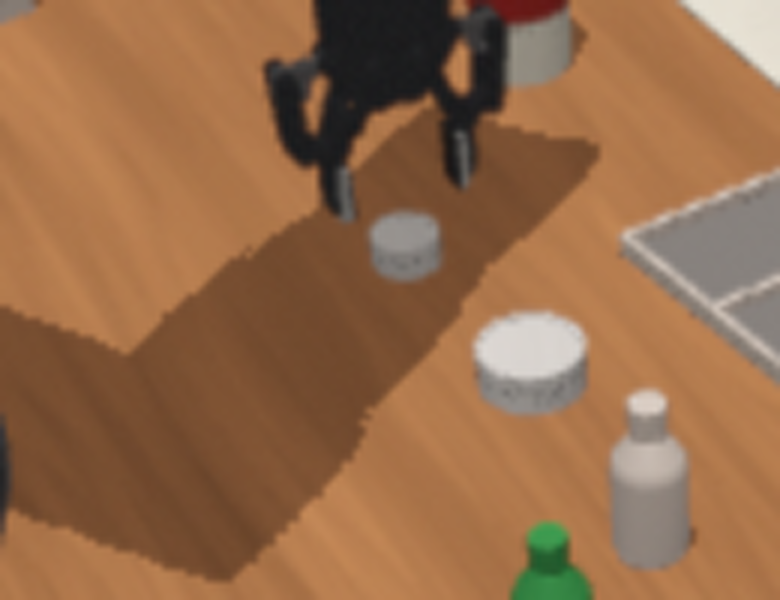

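The crop shows the open fingers (tips at crop pixels 345,218 and 462,188) on either side of the small tin, whose top is at (405,228). I'll cast rays to get the tip height.

Run:
```python
from h import *
c=dict(np.load('side0.npz')); K=c['mtx']; o=-c['R'].T@c['t']
for u,v in ((345,218),(462,188)):
    d=c['R'].T@np.linalg.solve(K,[120+u/6-.4,110+v/6-.4,1]); print(o+d*(300-o[1])/d[1])
print(ray(c,120+405/6,110+228/6,20))
```

```text
[400.238392   300.          43.48479315]
[472.99779253 300.          40.15101875]
[438.34305678 303.46138318  20.        ]
```

>>> send_rows(rows=[0,0.001,0.015,0,0,0.001,0.012,0,0,0,0.008,0,0,0,0,0,0,0,0,0])

```text
time: 3.32
ee_pos: [439.3, 300.7, 16.0]
orientation: [2.22, 2.222, 0.001]
ft_force: [0.2, -0.4, -0.4]
grip_width: 64.0
gripper_force: 0.0
```

>>> send_rows(rows=[0,0,0,0,0,0,0,0,0,0,0,0,0,0,0,0,0,0,0,0,0,0,0,0], gripper=30)

```text
time: 3.82
ee_pos: [439.8, 300.8, 16.6]
orientation: [2.221, 2.222, 0.003]
ft_force: [-3.8, -1.6, 12.9]
grip_width: 37.5
gripper_force: 58.7
```

>>> send_rows(rows=[0,0,-0.01,0,0,0,-0.02,0,0,0,-0.025,0,0,0,-0.025,0,0,0,-0.025,0,0,0,-0.025,0,0,0,-0.015,0,0,0,0,0])

```text
time: 4.48
ee_pos: [440.7, 301.3, 164.6]
orientation: [2.221, 2.221, 0.009]
ft_force: [-0.0, 0.6, 0.2]
grip_width: 37.7
gripper_force: 60.2
```

>>> send_rows(rows=[-0.01,0.005,0,0,-0.02,0.01,0,0,-0.0216,0.0114,0,0,-0.0216,0.0114,0,0,-0.0216,0.0114,0,0,-0.0216,0.0114,0,0,-0.0216,0.0114,0,0,-0.0216,0.0114,0,0,-0.0216,0.0114,0,0,-0.0216,0.0114,0,0,-0.0216,0.0114,0,0,-0.0216,0.0114,0,0,-0.0216,0.0114,0,0,-0.0216,0.0114,0,0,-0.0216,0.0114,0,0,-0.0216,0.0114,0,0,-0.02,0.01,0,0,-0.02,0.01,0,0,0,0,0,0,0,0,0,0])

```text
time: 6.15
ee_pos: [633.4, -73.5, 159.1]
orientation: [-2.222, -2.218, 0.002]
ft_force: [-0.6, 0.9, -0.7]
grip_width: 37.5
gripper_force: 60.2
```

>>> send_rows(rows=[0,0.002,0.02,0,0,0.002,0.025,0,0,0,0.025,0,0,0,0.025,0,0,0,0.018,0,0,0,0.012,0,0,0,0.006,0,0,0,0.004,0,0,0,0,0,0,0,0,0])

```text
time: 6.98
ee_pos: [638.2, -71.9, 26.0]
orientation: [2.221, 2.221, 0.001]
ft_force: [1.5, 0.1, -0.7]
grip_width: 37.9
gripper_force: 60.2
```

>>> send_rows(rows=[-0.002,0,0.002,0,0,0,0.002,0,0,0,0.001,0,0,0,0,0,0,0,0,0,0,0,0,0])

```text
time: 7.48
ee_pos: [638.2, -74.2, 20.7]
orientation: [2.221, 2.221, 0.0]
ft_force: [-0.7, -1.1, 4.8]
grip_width: 37.7
gripper_force: 61.0
```

Light contact at the expected height. Release and rise.

>>> send_rows(rows=[0,0,0,0,0,0,0,0,0,0,0,0,0,0,0,0], gripper=62)

```text
time: 7.82
ee_pos: [637.8, -73.9, 20.1]
orientation: [-2.221, -2.221, 0.0]
ft_force: [-0.5, 0.3, -0.2]
grip_width: 53.1
gripper_force: 0.0
```

>>> send_rows(rows=[0,0,-0.01,0,0,0,-0.02,0,0,0,-0.025,0,0,0,-0.025,0,0,0,-0.025,0,0,0,-0.025,0,0,0,-0.015,0,0,0,0,0])

```text
time: 8.48
ee_pos: [639.5, -74.2, 169.9]
orientation: [2.218, 2.218, 0.006]
ft_force: [0.6, 0.3, 0.3]
grip_width: 52.8
gripper_force: 0.0
```

>>> send_rows(rows=[0.009,-0.0072,0,0,0.018,-0.0144,0,0,0.018,-0.0144,0,0,0.018,-0.0144,0,0,0.018,-0.0144,0,0,0.018,-0.0144,0,0,0.018,-0.0144,0,0,0.018,-0.0144,0,0,0.018,-0.0144,0,0,0.018,-0.0144,0,0,0.018,-0.0144,0,0,0.018,-0.0144,0,0,0.018,-0.0144,0,0,0.009,-0.0072,0,0,0,0,0,0,0,0,0,0], gripper=95)

```text
time: 9.82
ee_pos: [450.8, 160.0, 165.4]
orientation: [2.22, 2.222, 0.0]
ft_force: [-0.1, 0.2, 0.0]
grip_width: 80.8
gripper_force: 0.0
```

>>> send_rows(rows=[0,0,0.025,0,0,0,0.03,0,0,0,0.03,0,0,0,0.025,0,0,0,0.014,0,0,0,0,0,0,0,0,0])

```text
time: 10.4
ee_pos: [450.9, 159.2, 41.1]
orientation: [-2.222, -2.22, 0.002]
ft_force: [0.3, 1.3, 0.7]
grip_width: 81.3
gripper_force: 0.0
```

>>> send_rows(rows=[0,0,0.012,0,0,0,0.008,0,0,0,0.006,0,0,0,0,0,0,0,0,0])

```text
time: 10.82
ee_pos: [450.8, 159.9, 15.6]
orientation: [2.222, 2.221, -0.0]
ft_force: [0.5, 0.1, 0.2]
grip_width: 81.1
gripper_force: 0.0
```

>>> send_rows(rows=[0,0,0,0,0,0,0,0,0,0,0,0,0,0,0,0,0,0,0,0,0,0,0,0], gripper=50)

```text
time: 11.32
ee_pos: [451.1, 160.1, 16.2]
orientation: [2.221, 2.221, 0.001]
ft_force: [-3.9, -1.8, 11.0]
grip_width: 57.7
gripper_force: 61.6
```

>>> send_rows(rows=[0,0,-0.01,0,0,0,-0.02,0,0,0,-0.025,0,0,0,-0.025,0,0,0,-0.01,0,0.003,0.0105,0,0,0.006,0.0205,0,0,0.006,0.0205,0,0,0.006,0.0205,0,0,0.006,0.0205,0,0,0.006,0.0205,0,0,0.006,0.0205,0,0,0.006,0.0205,0,0,0.004,0.01,0,0,0,0,0,0,0,0,0,0])

```text
time: 12.65
ee_pos: [614.5, 208.9, 104.8]
orientation: [-2.221, -2.221, 0.001]
ft_force: [-0.8, 0.4, -1.2]
grip_width: 58.2
gripper_force: 64.7
```

>>> send_rows(rows=[0,0,0.02,0,0,0,0.02,0,0,0,0.02,0,0,0,0.012,0,0,0,0.006,0,0,0,0,0,0,0,0,0])

```text
time: 13.23
ee_pos: [614.5, 208.9, 28.0]
orientation: [2.221, 2.221, 0.0]
ft_force: [-0.4, 0.5, -0.3]
grip_width: 57.8
gripper_force: 64.7
```

>>> send_rows(rows=[0,0,0.003,0,0,0,0.003,0,0,0,0.002,0,0,0,0,0,0,0,0,0])

```text
time: 13.65
ee_pos: [615.1, 209.1, 20.3]
orientation: [2.221, 2.221, 0.002]
ft_force: [-3.5, -0.7, 10.2]
grip_width: 57.8
gripper_force: 65.6
```

>>> send_rows(rows=[0,0,0,0,0,0,0,0,0,0,0,0,0,0,0,0], gripper=82)

```text
time: 13.98
ee_pos: [614.7, 209.0, 19.3]
orientation: [2.221, 2.221, -0.0]
ft_force: [0.2, 0.5, 0.6]
grip_width: 69.8
gripper_force: 0.0
```

>>> send_rows(rows=[0,0,-0.01,0,0,0,-0.02,0,0,0,-0.025,0,0,0,-0.025,0,0,0,-0.025,0,0,0,-0.025,0,0,0,-0.015,0,0,0,0,0])

```text
time: 14.65
ee_pos: [616.2, 209.5, 168.9]
orientation: [2.22, 2.22, 0.008]
ft_force: [-0.1, 0.3, 0.6]
grip_width: 70.2
gripper_force: 0.0
```

>>> send_rows(rows=[-0.015,-0.005,0,0,-0.0275,-0.0091,0,0,-0.0275,-0.0091,0,0,-0.0275,-0.0091,0,0,-0.0275,-0.0091,0,0,-0.0275,-0.0091,0,0,-0.0275,-0.0091,0,0,-0.0275,-0.0091,0,0,-0.0275,-0.0091,0,0,-0.0275,-0.0091,0,0,-0.0275,-0.0091,0,0,-0.0275,-0.0091,0,0,-0.0275,-0.0091,0,0,-0.0275,-0.0091,0,0,-0.0275,-0.0091,0,0,-0.0275,-0.0091,0,0,-0.0275,-0.0091,0,0,-0.0275,-0.0091,0,0,-0.0275,-0.0091,0,0,-0.014,-0.005,0,0], gripper=95)

```text
time: 16.32
ee_pos: [439.6, -317.4, 164.2]
orientation: [-2.223, -2.22, 0.001]
ft_force: [0.2, -0.3, 0.1]
grip_width: 80.9
gripper_force: 0.0
```

>>> send_rows(rows=[0,0,0,0,0,0,0,0])

```text
time: 16.48
ee_pos: [440.4, -315.3, 164.1]
orientation: [-2.223, -2.219, -0.0]
ft_force: [0.2, 0.8, 0.1]
grip_width: 81.3
gripper_force: 0.0
```

>>> send_rows(rows=[0.001,0,0.025,0,0,0,0.03,0,0,0,0.03,0,0,0,0.025,0,0,0,0.018,0,0,0,0.009,0,0,0,0.005,0,0,0,0,0,0,0,0,0])

```text
time: 17.23
ee_pos: [441.6, -314.0, 23.2]
orientation: [2.22, 2.221, 0.0]
ft_force: [-0.1, -0.3, -0.1]
grip_width: 81.1
gripper_force: 0.0
```

>>> send_rows(rows=[0,0,0,0,0,0,0,0,0,0,0,0,0,0,0,0,0,0,0,0,0,0,0,0,0,0,0,0], gripper=40)

```text
time: 17.82
ee_pos: [441.5, -314.4, 23.5]
orientation: [2.22, 2.22, 0.001]
ft_force: [-3.2, 0.9, 11.8]
grip_width: 52.9
gripper_force: 61.1
```

>>> send_rows(rows=[0,0,-0.01,0,0,0,-0.02,0,0,0,-0.025,0,0,0,-0.025,0,0,0,-0.025,0,0,0,-0.025,0,0,0,-0.015,0,0,0,0,0])

```text
time: 18.48
ee_pos: [442.2, -315.0, 171.6]
orientation: [2.218, 2.217, 0.001]
ft_force: [1.1, -0.2, -0.9]
grip_width: 53.0
gripper_force: 62.9
```

>>> send_rows(rows=[0.0115,0.0048,0,0,0.0231,0.0097,0,0,0.0231,0.0097,0,0,0.0231,0.0097,0,0,0.0231,0.0097,0,0,0.0231,0.0097,0,0,0.0231,0.0097,0,0,0.0231,0.0097,0,0,0.0231,0.0097,0,0,0.0231,0.0097,0,0,0.0231,0.0097,0,0,0.0231,0.0097,0,0,0.0231,0.0097,0,0,0.0231,0.0097,0,0,0.0231,0.0097,0,0,0.0231,0.0097,0,0,0.0231,0.0097,0,0,0.0231,0.0097,0,0,0.0231,0.0097,0,0,0.0115,0.0048,0,0])

```text
time: 20.15
ee_pos: [624.9, 127.8, 166.1]
orientation: [-2.219, -2.222, 0.002]
ft_force: [0.4, 0.0, -0.6]
grip_width: 52.2
gripper_force: 63.0
```

>>> send_rows(rows=[0,0,0,0,0,0,0,0,0,0,0.025,0,0,0,0.03,0,0,0,0.03,0,0,0,0.025,0,0,0,0.016,0,0,0,0.006,0,0,0,0,0,0,0,0,0])

```text
time: 20.98
ee_pos: [625.3, 124.2, 36.1]
orientation: [2.222, 2.22, 0.0]
ft_force: [0.2, -0.3, -0.3]
grip_width: 52.3
gripper_force: 63.0
```

>>> send_rows(rows=[0,0,0.004,0,0,0,0.003,0,0,0,0.002,0,0,0,0,0,0,0,0,0])

```text
time: 21.4
ee_pos: [625.6, 124.8, 27.6]
orientation: [2.221, 2.221, 0.002]
ft_force: [-3.0, -1.5, 11.3]
grip_width: 52.7
gripper_force: 63.9
```

>>> send_rows(rows=[0,0,0,0,0,0,0,0,0,0,0,0,0,0,0,0], gripper=80)

```text
time: 21.73
ee_pos: [625.1, 124.8, 26.3]
orientation: [-2.221, -2.221, -0.0]
ft_force: [0.0, -0.0, 0.7]
grip_width: 68.5
gripper_force: 0.0
```

>>> send_rows(rows=[0,0,-0.01,0,0,0,-0.02,0,0,0,-0.025,0,0,0,-0.025,0,0,0,-0.025,0,0,0,-0.025,0,0,0,-0.015,0,0,0,0,0])

```text
time: 22.4
ee_pos: [626.6, 125.1, 175.9]
orientation: [2.219, 2.219, 0.007]
ft_force: [1.0, -0.6, 0.5]
grip_width: 68.3
gripper_force: 0.0
```

>>> send_rows(rows=[-0.012,-0.008,0,0,-0.022,-0.0143,0,0,-0.022,-0.0143,0,0,-0.022,-0.0143,0,0,-0.022,-0.0143,0,0,-0.022,-0.0143,0,0,-0.022,-0.0143,0,0,-0.022,-0.0143,0,0,-0.022,-0.0143,0,0,-0.022,-0.0143,0,0,-0.022,-0.0143,0,0,-0.022,-0.0143,0,0,-0.008,-0.0065,0,0,0,0,0,0.0873,0,0,0,0.0873,0,0,0,0.0873,0,0,0,0.0873,0,0,0,0.0873,0,0,0,0], gripper=90)

```text
time: 23.98
ee_pos: [453.3, -136.9, 171.2]
orientation: [-2.653, -1.682, 0.0]
ft_force: [1.0, 1.0, -0.2]
grip_width: 76.5
gripper_force: 0.0
```

Run:
```python
from h import *
c=cam('top');f=c['frame']
cv2.imwrite('pics/t2.png',cv2.resize(f[130:240,150:350,::-1],(800,440),interpolation=cv2.INTER_CUBIC)); print(env.state()['ee_pos'],env.state()['orientation'])
```

```text
[ 453.26359425 -136.97587911  171.20366085] [-2.64831918e+00 -1.68948025e+00  2.51208934e-04]
```

View pics/t2.png

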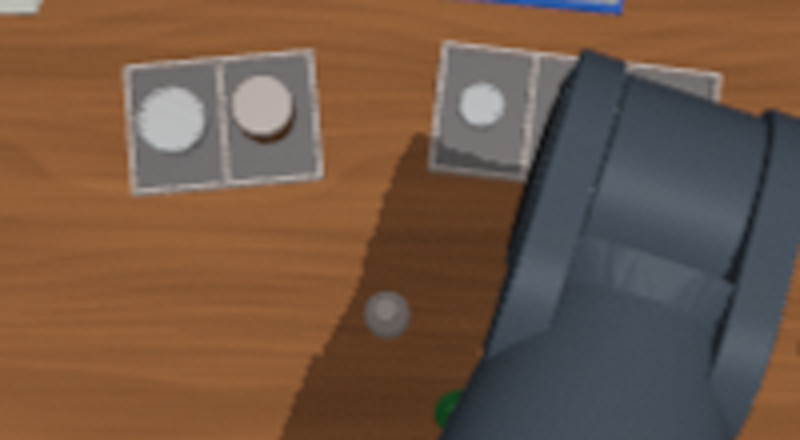

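The crop shows the wide tin (172,120) and the jar (263,106) seated in the short tray's bays, and the small tin (482,104) in the long tray's left end bay. The bottle (387,314) is untouched. Next, down onto the magnifier.

>>> send_rows(rows=[0,0,0.025,0,0,0,0.03,0,0,0,0.03,0,0,0,0.025,0,0,0,0.018,0,0,0,0.014,0,0,0,0.009,0,0,0,0,0,0,0,0,0])

```text
time: 24.78
ee_pos: [453.4, -137.1, 20.5]
orientation: [-2.648, -1.69, 0.0]
ft_force: [0.1, 0.5, -0.0]
grip_width: 76.7
gripper_force: 0.0
```

>>> send_rows(rows=[0,0,0,0,0,0,0,0,0,0,0,0,0,0,0,0,0,0,0,0,0,0,0,0,0,0,0,0], gripper=35)

```text
time: 25.37
ee_pos: [454.0, -137.4, 21.4]
orientation: [2.648, 1.687, 0.002]
ft_force: [-3.1, 1.4, 11.4]
grip_width: 44.5
gripper_force: 61.1
```

>>> send_rows(rows=[0,0,-0.01,0,0,0,-0.02,0,0,0,-0.025,0,0,0,-0.025,0,0,0,-0.02,0,0,0,-0.01,0,0,0,0,-0.0873,0,0,0,-0.0873,0,0,0,-0.0873,0,0,0,-0.0873,0,0,0,-0.0873,0,0,0,0])

```text
time: 26.37
ee_pos: [453.2, -137.2, 130.1]
orientation: [-2.216, -2.226, 0.0]
ft_force: [-0.3, -0.7, -0.8]
grip_width: 44.4
gripper_force: 61.7
```

>>> send_rows(rows=[-0.001,0.0098,0,0,-0.0026,0.0197,0,0,-0.0026,0.0197,0,0,-0.0026,0.0197,0,0,-0.0026,0.0197,0,0,-0.0026,0.0197,0,0,-0.0026,0.0197,0,0,-0.0026,0.0197,0,0,-0.0026,0.0197,0,0,-0.001,0.0098,0,0,0,0,0,0,0,0,0,0,0,0,0.025,0,0,0,0.025,0,0,0,0.025,0,0,0,0.014,0,0,0,0.006,0,0,0,0,0,0,0,0,0])

```text
time: 27.95
ee_pos: [630.6, -160.1, 36.2]
orientation: [2.222, 2.22, 0.001]
ft_force: [0.2, -0.2, -0.4]
grip_width: 44.7
gripper_force: 61.7
```

>>> send_rows(rows=[0,0,0.004,0,0,0,0.003,0,0,0,0.001,0,0,0,0,0,0,0,0,0])

```text
time: 28.37
ee_pos: [630.6, -160.0, 27.5]
orientation: [2.221, 2.221, 0.0]
ft_force: [-0.2, 0.7, -1.2]
grip_width: 44.8
gripper_force: 61.7
```

>>> send_rows(rows=[0,0,0.002,0,0,0,0.001,0,0,0,0,0,0,0,0,0])

```text
time: 28.7
ee_pos: [630.9, -160.1, 25.4]
orientation: [2.221, 2.221, 0.001]
ft_force: [-5.7, 2.7, 13.5]
grip_width: 44.7
gripper_force: 63.4
```

>>> send_rows(rows=[0,0,0,0,0,0,0,0,0,0,0,0,0,0,0,0], gripper=70)

```text
time: 29.03
ee_pos: [630.5, -160.0, 24.1]
orientation: [-2.221, -2.221, 0.0]
ft_force: [-0.5, 0.2, 0.1]
grip_width: 59.7
gripper_force: 0.0
```

>>> send_rows(rows=[0,0,-0.01,0,0,0,-0.02,0,0,0,-0.025,0,0,0,-0.025,0,0,0,-0.025,0,0,0,-0.025,0,0,0,-0.02,0,0,0,0,0])

```text
time: 29.7
ee_pos: [632.1, -160.4, 179.6]
orientation: [2.218, 2.218, 0.005]
ft_force: [0.1, -0.2, 1.3]
grip_width: 59.8
gripper_force: 0.0
```

>>> send_rows(rows=[0.008,-0.0095,0,0,0.0167,-0.0189,0,0,0.0167,-0.0189,0,0,0.0167,-0.0189,0,0,0.0167,-0.0189,0,0,0.0167,-0.0189,0,0,0.0167,-0.0189,0,0,0.0167,-0.0189,0,0,0.0167,-0.0189,0,0,0.0167,-0.0189,0,0,0.008,-0.009,0,0,0,0,0,0,0,0,0,0], gripper=80)

```text
time: 30.78
ee_pos: [442.3, 6.3, 174.7]
orientation: [2.22, 2.222, 0.001]
ft_force: [0.1, -0.2, 0.2]
grip_width: 68.5
gripper_force: 0.0
```

>>> send_rows(rows=[0,0,0.02,0,0,0,0.025,0,0,0,0.025,0,0,0,0.025,0,0,0,0.02,0,0,0,0.012,0,0,0,0.007,0,0,0,0,0,0,0,0,0])

```text
time: 31.53
ee_pos: [442.5, 5.9, 40.5]
orientation: [2.222, 2.221, -0.0]
ft_force: [0.7, 0.2, 0.8]
grip_width: 68.6
gripper_force: 0.0
```

>>> send_rows(rows=[0,0,0,0,0,0,0,0,0,0,0,0,0,0,0,0,0,0,0,0,0,0,0,0,0,0,0,0], gripper=30)

```text
time: 32.12
ee_pos: [442.7, 6.2, 41.4]
orientation: [2.22, 2.22, 0.002]
ft_force: [-2.8, -0.8, 10.2]
grip_width: 38.4
gripper_force: 58.9
```

>>> send_rows(rows=[0,0,-0.01,0,0,0,-0.02,0,0,0,-0.025,0,0,0,-0.025,0,0,0,-0.02,0,0,0,-0.01,0,0,0,0,0])

```text
time: 32.7
ee_pos: [443.4, 6.3, 152.9]
orientation: [2.219, 2.219, 0.005]
ft_force: [0.4, 0.1, -0.6]
grip_width: 38.2
gripper_force: 60.5
```

>>> send_rows(rows=[-0.0097,0.0069,0,0,-0.0194,0.0138,0,0,-0.0194,0.0138,0,0,-0.0194,0.0138,0,0,-0.0194,0.0138,0,0,-0.0194,0.0138,0,0,-0.0194,0.0138,0,0,-0.0194,0.0138,0,0,-0.0194,0.0138,0,0,-0.0194,0.0138,0,0,-0.0194,0.0138,0,0,-0.0194,0.0138,0,0,-0.0194,0.0138,0,0,-0.0097,0.0069,0,0,0,0,0,0,0,0,0,0])

```text
time: 34.03
ee_pos: [620.9, -246.8, 148.4]
orientation: [-2.221, -2.219, 0.001]
ft_force: [-0.9, -0.3, -1.1]
grip_width: 38.1
gripper_force: 60.5
```

>>> send_rows(rows=[0,0,0.02,0,0,0,0.025,0,0,0,0.025,0,0,0,0.015,0,0,0,0.008,0,0,0,0,0,0,0,0,0])

```text
time: 34.62
ee_pos: [621.2, -245.7, 57.7]
orientation: [-2.221, -2.222, -0.0]
ft_force: [-1.0, 0.6, -0.5]
grip_width: 38.4
gripper_force: 60.5
```

>>> send_rows(rows=[0,0,0.005,0,0,0,0.004,0,0,0,0.002,0,0,0,0.001,0,0,0,0,0,0,0,0,0])

```text
time: 35.12
ee_pos: [621.4, -246.0, 45.5]
orientation: [2.221, 2.221, 0.0]
ft_force: [0.2, 1.0, -0.4]
grip_width: 37.9
gripper_force: 60.6
```

>>> send_rows(rows=[0,0,0.001,0,0,0,0.0005,0,0,0,0,0,0,0,0,0])

```text
time: 35.45
ee_pos: [621.5, -246.1, 45.4]
orientation: [2.221, 2.22, 0.001]
ft_force: [-8.0, 2.4, 18.1]
grip_width: 38.2
gripper_force: 62.6
```

>>> send_rows(rows=[0,0,0,0,0,0,0,0,0,0,0,0,0,0,0,0], gripper=75)

```text
time: 35.78
ee_pos: [621.3, -245.9, 43.7]
orientation: [-2.221, -2.221, 0.0]
ft_force: [0.1, 0.2, -0.4]
grip_width: 64.3
gripper_force: 0.0
```

>>> send_rows(rows=[0,0,-0.01,0,0,0,-0.02,0,0,0,-0.025,0,0,0,-0.025,0,0,0,-0.025,0,0,0,-0.025,0,0,0,-0.02,0,0,-0.015,0,0,0,-0.03,0,0,0,-0.03,0,0,0,-0.03,0,0,0,-0.03,0,0,0,-0.03,0,0,0,-0.03,0,0,0,-0.03,0,0,0,-0.015,0,0,0,0,0,0])

```text
time: 37.2
ee_pos: [378.8, -245.8, 194.9]
orientation: [2.223, 2.219, -0.0]
ft_force: [0.3, -0.7, 0.0]
grip_width: 63.9
gripper_force: 0.0
```

Run:
```python
from h import *
c=cam('side'); s=c['frame'][120:300,200:440,::-1]
cv2.imwrite('pics/s3.png',cv2.resize(s,(800,600),interpolation=cv2.INTER_CUBIC))
c=cam('top'); s=c['frame'][130:200,150:350,::-1]
cv2.imwrite('pics/t3.png',cv2.resize(s,(800,280),interpolation=cv2.INTER_CUBIC))
W=world(c)
m=((W[...,2]>20)&(W[...,2]<110)).astype(np.uint8); m[185:]=0; m[:135]=0; m[:,:170]=0; m[:,340:]=0
n,l,s,ce=cv2.connectedComponentsWithStats(m)
for T,(o,y) in {'long':((630,-160.4),(.089,.996)),'short':((620,166),(-.115,.993))}.items():
  for i in range(1,n):
    if s[i,4]<12: continue
    p=W[l==i]; zt=np.nanpercentile(p[:,2],90); t=p[p[:,2]>zt-5].mean(0)
    d=t[:2]-o; print(T,'ztop %.0f'%zt,'x %.0f y %.0f'%(d@[y[1],-y[0]],d@y))
```

```text
long ztop 57 x -27 y 285
long ztop 27 x 3 y 87
long ztop 32 x -46 y 366
long ztop 38 x 3 y -2
long ztop 99 x 1 y -85
short ztop 57 x 3 y -41
short ztop 27 x -7 y -241
short ztop 32 x 2 y 42
short ztop 38 x -25 y -328
short ztop 99 x -44 y -409
```

View pics/s3.png

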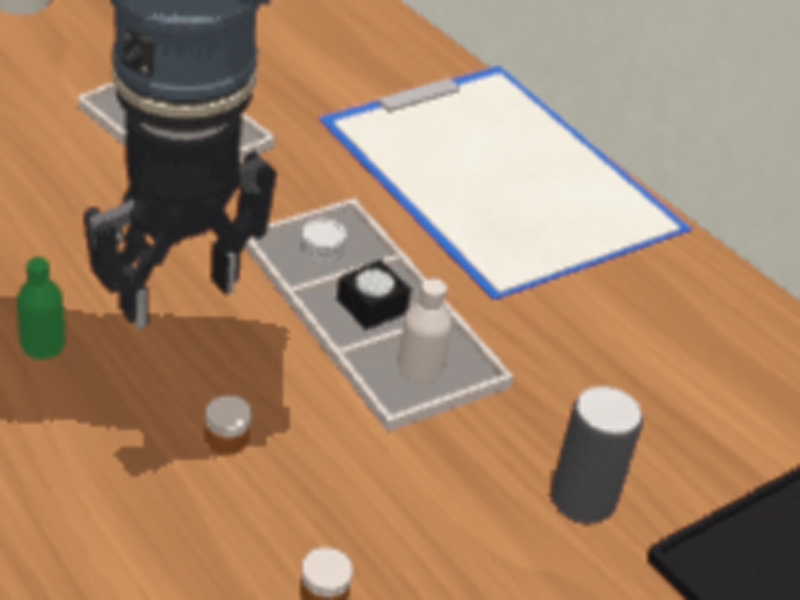

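View pics/t3.png

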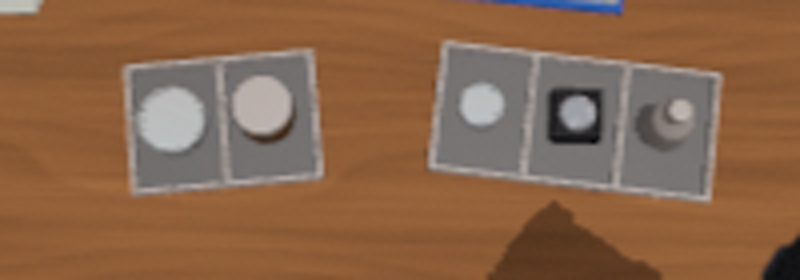

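The side crop shows the bottle (425,345), magnifier (373,293) and tin (324,238) standing flat in their bays. The top crop shows all five bays filled correctly, each thing within about 3 mm of its bay's centre. The gripper is clear, so I'm handing in.

```bash
python3 -c "
from rig import ticket; print(ticket.close_job())"
```

```text
the job is handed in; nothing more can be done
None
```

Both kits are made up and the job is handed in at about 37 s: all five things stand upright within about 3 mm of their bay centres, and I moved none of the bystanders; no verdict was returned at hand-in.

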